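# Snug down the canister's tapered plug and collar it with the tracker tag

## Task

Screw the black plug on the aluminium canister down clockwise until it goes snug: it turns easily at first, then the taper bites; pull it up firm, and do not force it further or it will split the neck. Then slip the orange tracker tag over the plug so that its ring lies flat on the canister's shoulder, let go, and leave the other things on the shelf where they are.

Things in the scene. Friction and masses are not known exactly. Their poses are not given: they have to be found in the camera images.
- shoulder (a point): Centre of the flat top face (shoulder) of the squat aluminium canister, an upright cylinder 56 mm in diameter, its shoulder 64 mm above the shelf; z up. It is held fast in a spring clip on a 70 mm square foot and neither moves nor turns. A bare neck, 30 mm in diameter and 8 mm high, stands on the shoulder, the plug above it.
- plug_grip (a point): Centre (half-way up) of the black round fluted knob that heads the tapered threaded plug: 34 mm in diameter, 28 mm high, its underside 13 mm and its top 41 mm above the shoulder, on the canister's axis. z up; turns with the plug. Already started in its thread; tightens clockwise seen from above; grip it from above at any yaw. It sinks too little to see and stays where it is left.
- plug_mark (a point): Yellow mark on the plug's top, which turns with it. The plug runs freely at about 0.06 N m for a hidden 1.1 to 3.2 rad, new each time. Then the taper bites: it moves on from 0.35 N m, plus 0.05 N m per 0.1 rad. Snug is 0.45 to 0.7 N m while turning (0.2 to 0.7 rad of bite); held still it reads up to 0.12 less. Past 0.8 N m (0.9 rad) the neck splits.
- seal (a point): The sealing ring inside the neck, under the plug, out of sight; z up, does not turn. The biting taper presses it down by 0.05 mm for each 0.1 rad of bite, far too little for pose readings to show.
- tag_center (a point): Centre (half-way up) of the ring of the orange plastic tracker tag, which lies flat and loose on the shelf, 5 mm below this point. Ring 60 mm outside, 44 mm hole, 10 mm high; a pod 22 mm wide and 10 mm high sticks out along this frame's +x to 45 mm from the centre; z up. About 40 g. It can be gripped across its outside, along its y.
- power_bank: White round power bank, 70 mm in diameter, 22 mm high. Bystander: leave it alone. Origin at the centre of its underside, z up.
- key_dish: White ceramic dish, 92 mm across, 20 mm high, with two keys in it. Bystander: leave it alone. Origin at the centre of its underside, z up.
- pump_head: Chrome bike pump head, about 110 mm long, 31 mm high. Bystander: leave it alone. Origin at the centre of its underside, z up.
- earbud_case: Black earbud case, 46 x 60 x 26 mm. Bystander: leave it alone. Origin at the centre of its underside, z up.
- torch: Aluminium pocket torch with a red head, lying, 110 mm long, 32 mm at the head. Bystander: leave it alone. Origin at the centre of its underside, z up.
- tape: Yellow tape measure case, 62 x 32 x 60 mm. Bystander: leave it alone. Origin at the centre of its underside, z up.
Mind the look-alikes: they are no part of the job. Of the things like the part that bears tag_center, leave any that is red; of the rest the smaller one is meant.

How it is judged (in metres and radians):
On the way:
1. the plug is snug: its taper has bitten and pressed the seal by 0.075 mm (about 0.42 N m) (distance of seal from where it was at the start of the episode above 7.5e-05 m), for 0.2 s.
At the end, for the whole second after the job is handed in: The plug is still snug (seal pressed 0.07 to 0.45 mm, that is 0.15 to 0.9 rad into the bite), and the tag's ring surrounds it and lies flat on the shoulder (centre within 11 mm of the canister's axis and 2 to 10 mm above the shoulder, tilt under 0.15 rad), released and at rest (distance of seal from where it was at the start of the episode between 7e-05 and 0.00045 m and horizontal distance between tag_center and shoulder below 0.011 m and z of tag_center in the frame of shoulder between 0.002 and 0.01 m and angle between tag_center's own z axis and vertical below 0.15 rad and linear speed of tag below 0.02 m/s); the robot touches nothing.
It fails at once if the plug is over-tightened: more than 0.9 rad into the bite (0.8 N m) (distance of seal from where it was at the start of the episode above 0.00045 m).
It fails at once if the canister is struck or pressed with more than 25 N (contact force between anything else and canister above 25 N).
It fails at once if a bystander is moved by more than 25 mm (distance of any of power_bank, key_dish, pump_head, earbud_case, torch, tape from where it was at the start of the episode above 0.025 m).
It also fails if it takes over 72 s, if anything falls off the work surface, if the arm or the gripper's body presses on something with over 40 N, if the wrist force passes 120 N, or if a joint passes its speed limit or range.

## Robot

A 6-joint arm with a two-finger parallel gripper is mounted at the origin on the work surface. World frame = base frame: x ahead of the robot, y to its left, z up, the work surface at z = 0. Lengths are in mm, angles in degrees, forces in N, time in s.
With the tool pointing down it reaches from about 350 to 975 mm from the base axis. Payload 7.1 kg.
Tool frame: the origin (TCP) lies between the finger pads; the fingertips stand 11 mm ahead of it and the grasp point (between the pads) lies 8 mm behind it; y points along the fingers, z is the direction in which the jaws open and shut, and the axes are right-handed (so a half turn about y gives the same grasp; the last joint's range is limited). The gripper opens to 88 mm and grips with 3 to 60 N. Pads are 20 mm wide; open, the fingers measure 115 mm over their backs; the gripper's body (75 mm by 178 mm) begins 61 mm behind the grasp point.
Start: joints at [62.853, 24.242, 93.386, -0, 62.372, -1.089], TCP at [274.519, 561.466, 233.675] pointing down, gripper open.
Joint ranges: [-172.04, 172.04], [-51.8, 120.97], [4.93, 147.93], [-75.15, 255.16], [6.16, 154.13], [-145.62, 145.62]. Speed limits (degrees/s): [136.94, 136.94, 172.46, 180, 180, 180].

## Interface

Orientations are given as [roll, pitch, yaw] about the fixed x, y, z axes, in that order (R = Rz(yaw) Ry(pitch) Rx(roll)).
In Python, from station import r gives the robot as it stands.
- The arm moves only by the tool servo_tool, never from a script. Its argument "rows" is a list that holds one entry, the list of rows, each a list of 6 numbers: the shift along the world's x, y, z in m, then the turn, a rotation vector about the world's x, y, z in rad. A call has 1 to 10 rows; each row shifts and turns the commanded pose from where the row before left it; what a row does not reach is not made up. A row lasts 1/12 s, in which the tool goes at most 41.7 mm and 7.16 degrees, less where a joint would pass 70% of its speed; a pose out of reach is approached as far as the arm can. A call with a gripper value outside its range is refused whole. "fingers" is the finger opening in m, from 0 to 0.0878, set as the call begins (left out, the last holds). The fingers move at their own pace and stop on an object; "grip_force" is the grip in N (left out, the last holds). Time passes only in rows, so rows that do not move let the fingers close. It gives the time, the measured TCP pose, the force and the opening at its end, in the units of the state.
- r.state(): the state, without advancing time (a new reading comes with each control period).
- r.camera(name): name is "scene" or "top"; returns a dict with "img" (420x560x3 uint8, red, green, blue), "vfov" (degrees; the focal length in pixels is half the picture's height over the tangent of half this angle, whatever the lens; pixels are square), "cx", "cy" (the principal point, pixels), "distortion" ([k1, k2, p1, p2, k3] as OpenCV has them; the pictures are not rectified), "eye" and "attitude" of the camera in the world. Camera axes: x right, y up, looking along -z (the intrinsics and any distortion apply to the point x, -y, -z); pixel columns grow to the right and rows downward; lengths in mm; the calibration is good to about 2 mm. A picture is of the moment at which its call begins. There is no depth.
- r.job_done(): hands the job in, once; it reports no verdict.
The state is a dict: "t": time; "qpos": joint angles; "dq": joint speeds; "joint_torque": joint torques, N m; "tool_pos": TCP position; "tcp_rot": TCP orientation; "force": force on the tool from outside, world axes, zero at the start; "ft_torque": the same for the moment, N m; "gripper_width": opening from 0.0 (shut) to 1.0 (fully open).
Only numpy, scipy, OpenCV 4.12 (cv2) and the standard library are available. Lean on these libraries where they do the work, as an engineer would, in place of code of your own. Each camera call takes 0.05 s, during which the arm holds its last target. There are 200 camera calls.

## Working session

There is one attempt and no reset: what is moved stays moved. The work goes in short steps, Python scripts to look and compute and a tool call to move; the robot and the scene stay as the last step left them, time stands still between calls to the robot, and variables do not carry over. Pictures are saved under pics/ and viewed, about 8 in all and at most 12, crops included, and the job is handed in when it is done.

Besides the shell and the picture viewer there is one more tool, called after "Request:" by a JSON object that holds its "api" and its "payload", one argument or row to a line. servo_tool: Moves the arm, as the interface text tells. Its arguments: {"type":"object","properties":{"rows":{"type":"array","items":{"type":"array","items":{"type":"array","items":{"type":"number"}}}},"fingers":{"type":"number"},"grip_force":{"type":"number"}},"required":["rows"]}

```bash
mkdir -p pics
cat > h.py <<'E'
import numpy as np, cv2
from station import r
from scipy.spatial.transform import Rotation as R
def shot(n,f=None):
    c=r.camera(n)
    if f: cv2.imwrite('pics/'+f,c['img'][:,:,::-1])
    return c
def KD(c):
    f=c['img'].shape[0]/2/np.tan(np.radians(c['vfov'])/2)
    return np.array([[f,0,c['cx']],[0,f,c['cy']],[0,0,1.]]),np.array(c['distortion'],float)
def Rm(c):
    a=np.array(c['attitude'],float)
    return R.from_euler('xyz',a,degrees=True).as_matrix() if a.size==3 else (a if a.shape==(3,3) else R.from_quat(a).as_matrix())
def ray(c,u,v):
    K,d=KD(c); p=cv2.undistortPoints(np.array([[[u,v]]],float),K,d)[0,0]
    return Rm(c)@np.array([p[0],-p[1],-1])
def onz(c,u,v,z):
    e=np.array(c['eye'],float); d=ray(c,u,v); return e+d*(z-e[2])/d[2]
E
python3 - <<'E'
from h import *
for n in('scene','top'):
    c=shot(n,n+'0.png'); print({k:c[k] for k in c if k!='img'})
print(r.state())
E
```

```text
{'vfov': 53.83403432218474, 'cx': 279.36049051520547, 'cy': 205.13306725731584, 'distortion': array([-0.03022253,  0.        ,  0.        ,  0.        ,  0.        ]), 'eye': array([ 870.64779233, -686.65294149,  863.40042074]), 'attitude': array([45.72386452, -0.65643064, 30.75532794])}
{'vfov': 47.95878657053713, 'cx': 275.20980499310537, 'cy': 207.28821920674696, 'distortion': array([-0.10729315,  0.        ,  0.        ,  0.        ,  0.        ]), 'eye': array([ 308.85004669,    8.07424062, 1202.71341792]), 'attitude': array([ 10.16456968,  -1.64818235, -88.94283443])}
{'t': 0.1, 'qpos': array([ 6.28549416e+01,  2.42807287e+01,  9.34257946e+01, -2.10624666e-03,
        6.23706191e+01, -1.08839419e+00]), 'dq': array([ 0.06238504, -0.1149177 , -0.1619983 , -0.11908619,  0.06643465,
        0.0594196 ]), 'joint_torque': array([-1.48455729e-04, -5.45611775e+01, -2.74324930e+01,  6.43960875e-02,
        1.88385037e-02,  3.38484867e-06]), 'tool_pos': array([274.30672172, 561.06559233, 232.98067561]), 'tcp_rot': array([-9.00771640e+01, -3.99095053e-04, -2.60556859e+01]), 'force': array([ 0.06753875,  0.45804785, -0.03890545]), 'ft_torque': array([-0.0437707 , -0.00117335,  0.03016697]), 'gripper_width': 1.000149828870929}
```

View pics/top0.png

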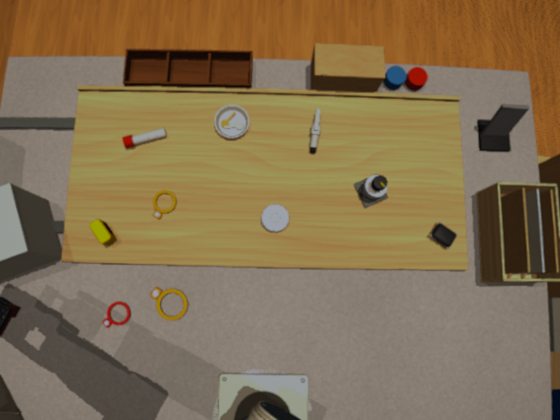

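View pics/scene0.png

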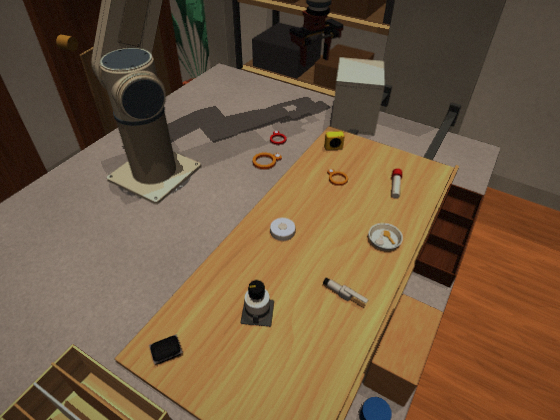

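Candidate tags in the top view: an orange ring at (165,202), an orange ring at (171,304) that looks larger, and a red one at (118,313). The smaller orange one should be (165,202). I'll measure to confirm.

```bash
cat > m.py <<'E'
from h import *
def tri(c1,p1,c2,p2):
    e1,e2=np.array(c1['eye']),np.array(c2['eye']);d1,d2=ray(c1,*p1),ray(c2,*p2)
    t=np.linalg.lstsq(np.c_[d1,-d2],e2-e1,rcond=None)[0];a,b=e1+d1*t[0],e2+d2*t[1]
    return (a+b)/2,np.linalg.norm(a-b)
def blobs(c,lo,hi,roi,amin=15):
    h=cv2.cvtColor(c['img'],cv2.COLOR_RGB2HSV);m=cv2.inRange(h,np.array(lo),np.array(hi))
    k=np.zeros_like(m);x0,y0,x1,y1=roi;k[y0:y1,x0:x1]=m[y0:y1,x0:x1]
    cs,_=cv2.findContours(k,cv2.RETR_EXTERNAL,cv2.CHAIN_APPROX_NONE)
    return [x for x in cs if cv2.contourArea(x)>=amin],k
E
python3 - <<'E'
from m import *
t=shot('top');s=shot('scene')
for nm,c,rois in(('top',t,[(145,183,185,222),(145,283,195,325),(98,295,135,332)]),('scene',s,[(320,165,355,190),(245,148,287,172),(265,128,292,148)])):
  for q in rois:
    cs,k=blobs(c,(0,150,90),(22,255,255),q)
    # hole: filled outer minus mask
    cs2,h=cv2.findContours(k,cv2.RETR_CCOMP,cv2.CHAIN_APPROX_NONE)
    for i,x in enumerate(cs2):
        if cv2.contourArea(x)>20:
            m=cv2.moments(x);u,v=m['m10']/m['m00'],m['m01']/m['m00'];P=np.array([onz(c,*p[0],5)[:2] for p in x])
            print(nm,q,'hole' if h[0][i][3]>=0 else 'outer',cv2.contourArea(x),round(u,1),round(v,1),onz(c,u,v,5).round(1),'area',round(cv2.contourArea(P.astype(np.float32))),cv2.minEnclosingCircle(P.astype(np.float32))[1])
a=cv2.resize(t['img'][165:225,130:200],None,fx=5.7,fy=5.7,interpolation=cv2.INTER_CUBIC)
b=cv2.resize(t['img'][155:215,345:415],None,fx=5.7,fy=5.7,interpolation=cv2.INTER_CUBIC)
cc=cv2.resize(s['img'][270:330,222:292],None,fx=5.7,fy=5.7,interpolation=cv2.INTER_CUBIC)
d=cv2.resize(t['img'][275:335,90:200],None,fx=3.6,fy=3.6*.95*1.5,interpolation=cv2.INTER_CUBIC)
d=cv2.resize(d,(a.shape[1],a.shape[0]))
im=np.vstack([np.hstack([a,d]),np.hstack([b,cc])]);im=cv2.resize(im,(700,600))
cv2.imwrite('pics/crop1.png',im[:,:,::-1])
E
```

```text
top (145, 183, 185, 222) outer 455.0 163.8 201.8 [531.8 265.4   5. ] area 3105 39.27918243408203
top (145, 183, 185, 222) hole 206.5 164.2 201.2 [533.4 264.5   5. ] area 1410 22.25753402709961
top (145, 183, 185, 222) hole 157.5 164.2 200.9 [534.3 264.6   5. ] area 1076 30.966169357299805
top (145, 283, 195, 325) outer 23.0 156.6 293.1 [299.  270.6   5. ] area 144 17.61992073059082
top (98, 295, 135, 332) outer 403.5 118.0 313.3 [246.  365.5   5. ] area 2529 36.1687126159668
top (98, 295, 135, 332) hole 271.0 118.1 313.0 [246.6 365.1   5. ] area 1698 24.894630432128906
scene (320, 165, 355, 190) outer 360.5 338.5 176.7 [524.1 286.3   5. ] area 5754 80.10651397705078
scene (320, 165, 355, 190) hole 23.0 336.5 177.5 [520.  279.3   5. ] area 364 16.101825714111328
scene (245, 148, 287, 172) outer 265.5 264.5 159.7 [274.9 236.4   5. ] area 4814 49.61981964111328
scene (245, 148, 287, 172) hole 152.5 263.8 159.6 [272.6 235.5   5. ] area 2766 31.95404815673828
scene (265, 128, 292, 148) outer 113.5 277.6 137.6 [246.6 368.9   5. ] area 2500 35.577510833740234
scene (265, 128, 292, 148) hole 81.0 277.6 138.0 [247.9 366.7   5. ] area 1777 26.262876510620117
```

View pics/crop1.png

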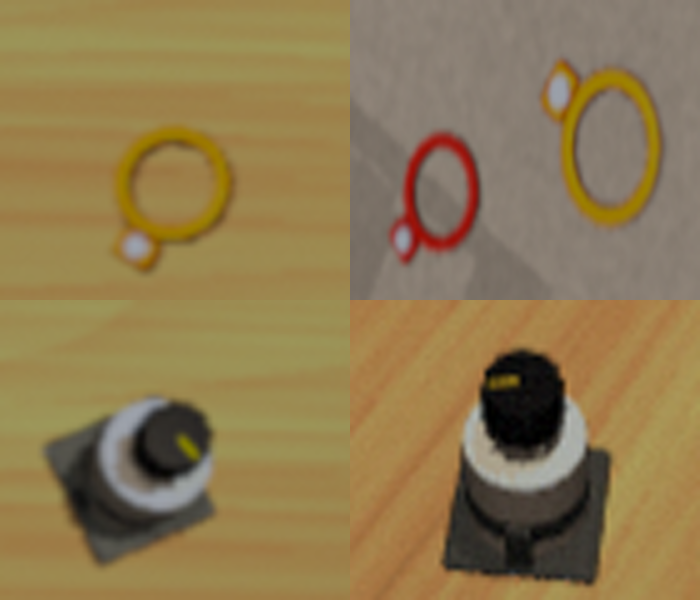

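The crop confirms it. The orange ring on the wood at (164,201) is smaller than the orange ring at (171,304), and the third is red. The plug top centre is at about (379.5,181.7) in the top view and (256,286) in the scene view.

Run:
```python
from m import *
t=shot('top');s=shot('scene')
print('plugtop',tri(t,(379.5,181.7),s,(255.9,285.8)))
print(onz(t,379.5,181.7,105),onz(s,255.9,285.8,105))
print('shoulder top cam',onz(t,375.7,185.1,64))
for c,roi in((t,(355,165,400,205)),(s,(240,275,275,325))):
    h=cv2.cvtColor(c['img'],cv2.COLOR_RGB2HSV);m=((h[:,:,1]<50)&(h[:,:,2]>120)).astype(np.uint8)
    k=np.zeros_like(m);x0,y0,x1,y1=roi;k[y0:y1,x0:x1]=m[y0:y1,x0:x1]
    cs,_=cv2.findContours(k,cv2.RETR_EXTERNAL,cv2.CHAIN_APPROX_NONE);x=max(cs,key=cv2.contourArea)
    print('white',cv2.boundingRect(x),cv2.fitEllipse(cv2.convexHull(x)))
    m=((h[:,:,2]<75)).astype(np.uint8);k[:]=0;k[y0:y1,x0:x1]=m[y0:y1,x0:x1]
    print('black',[cv2.boundingRect(q) for q in cv2.findContours(k,0,1)[0] if cv2.contourArea(q)>15])
a=np.array((164.2,201.2));b=np.array((156.9,213.8))
for z in(0,5):
  A,B=onz(t,*a,z),onz(t,*b,z);print('tag',A,B,np.linalg.norm(B-A),np.degrees(np.arctan2(*(B-A)[1::-1])))
im=cv2.resize(s['img'][160:192,315:362],None,fx=16,fy=16,interpolation=cv2.INTER_CUBIC);cv2.imwrite('pics/crop2.png',im[:,:,::-1])
```

```text
plugtop (array([ 571.65273846, -266.65924354,  120.0472591 ]), np.float64(0.686916012252098))
[ 575.02886426 -270.68977263  105.        ] [ 565.87089993 -257.93440069  105.        ]
shoulder top cam [ 575.96451142 -271.22835119   64.        ]
white (365, 174, 22, 23) ((375.6840515136719, 185.3192596435547), (20.49756622314453, 22.85137939453125), 142.08212280273438)
black [(357, 181, 29, 23), (371, 176, 16, 16)]
white (245, 290, 24, 18) ((256.42047119140625, 297.2176818847656), (20.127729415893555, 24.58449363708496), 85.27256774902344)
black [(241, 300, 33, 25), (248, 280, 17, 22)]
tag [534.41341356 265.63210157   0.        ] [500.88743252 282.60404431   0.        ] 37.577097345706754 153.14998273415128
tag [533.47568657 264.56136495   5.        ] [500.08908196 281.4627508    5.        ] 37.42087934403789 153.14998273415125
```

View pics/crop2.png

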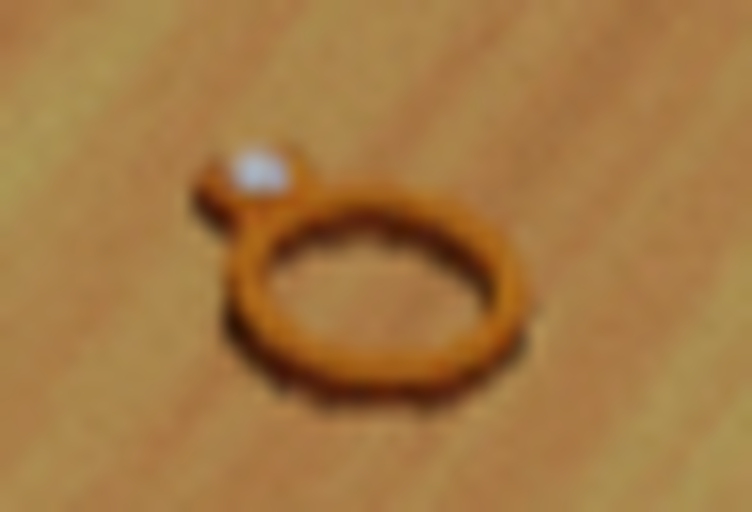

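Run:
```python
from m import *
t=shot('top');s=shot('scene')
print('tagtop',tri(t,(164.2,201.2),s,(338.2,177.2)))
print('podtop',tri(t,(156.9,213.8),s,(330.7,170.3)))
print('shoulder',tri(t,(375.7,185.3),s,(256.4,297.2)))
print('plug',tri(t,(379.2,183.2-.5-.7),s,(256,286)))
for z in (78,80,82): print(z,onz(t,375.7,185.2,z),onz(s,256.4,297.2,z))
for z in (118,120,122): print(z,onz(t,379.5,181.7,z),onz(s,256,286,z))
for z in(20,22,25,28): print(z,onz(t,164.2,201.2,z),onz(s,338.2,177.2,z))
print(r.state()['t'])
```

```text
tagtop (array([530.97902118, 261.22525117,  23.84199625]), np.float64(2.411911582555401))
podtop (array([497.43622608, 277.12568427,  26.23342606]), np.float64(1.735255910698183))
shoulder (array([ 572.32359356, -267.62808369,   78.09356285]), np.float64(0.4336759313309076))
plug (array([ 571.38681926, -266.21045477,  118.51889386]), np.float64(0.9870154810634384))
78 [ 572.4270327  -267.78894702   78.        ] [ 572.4556636  -267.44030157   78.        ]
80 [ 571.958332   -267.29839861   80.        ] [ 573.21500144 -268.50781473   80.        ]
82 [ 571.48963129 -266.8078502    82.        ] [ 573.97433928 -269.57532788   82.        ]
118 [ 571.87656187 -267.38842629  118.        ] [ 571.5597523  -265.60319883  118.        ]
120 [ 571.39159227 -266.88052685  120.        ] [ 572.36224189 -266.73292651  120.        ]
122 [ 570.90662267 -266.37262742  122.        ] [ 573.16473148 -267.86265418  122.        ]
20 [530.66250559 261.34915507  20.        ] [530.27738927 266.55795441  20.        ]
22 [530.2874148  260.92086042  22.        ] [531.0845276  264.29755502  22.        ]
25 [529.7247786  260.27841845  25.        ] [532.2952351  260.90695595  25.        ]
28 [529.16214241 259.63597648  28.        ] [533.50594259 257.51635687  28.        ]
0.4
```

The two-view result puts the shelf at z≈14.5. The canister axis is at (572,-267) with the shoulder at z≈78.5. The tag is at (530.5,261) with its pod toward about 153°. I'm moving above the plug, pre-wound for a clockwise turn.

Request:
{"api": "servo_tool", "payload": {
  "rows": [
    [[0.0124,-0.0345,0,0,0,0.0335],[0.0124,-0.0345,0,0,0,0.0335],[0.0124,-0.0345,0,0,0,0.0335],[0.0124,-0.0345,0,0,0,0.0335],[0.0124,-0.0345,0,0,0,0.0335],[0.0124,-0.0345,0,0,0,0.0335],[0.0124,-0.0345,0,0,0,0.0335],[0.0124,-0.0345,0,0,0,0.0335],[0.0124,-0.0345,0,0,0,0.0335],[0.0124,-0.0345,0,0,0,0.0335]]
  ],
  "fingers": 0.07,
  "grip_force": 30
}}

```text
t: 1.23
tool_pos: [398.8, 214.9, 234.0]
tcp_rot: [-90.0, -0.0, -6.7]
force: [1.1, 0.0, 0.9]
gripper_width: 0.799
```

Request:
{"api": "servo_tool", "payload": {
  "rows": [
    [[0.0124,-0.0345,0,0,0,0.0335],[0.0124,-0.0345,0,0,0,0.0335],[0.0124,-0.0345,0,0,0,0.0335],[0.0124,-0.0345,0,0,0,0.0335],[0.0124,-0.0345,0,0,0,0.0335],[0.0124,-0.0345,0,0,0,0.0335],[0.0124,-0.0345,0,0,0,0.0335],[0.0124,-0.0345,0,0,0,0.0335],[0.0124,-0.0345,0,0,0,0.0335],[0.0124,-0.0345,0,0,0,0.0335]]
  ]
}}

```text
t: 2.07
tool_pos: [522.9, -130.5, 233.9]
tcp_rot: [-90.0, -0.0, 12.4]
force: [0.5, 0.1, 0.3]
gripper_width: 0.801
```

Request:
{"api": "servo_tool", "payload": {
  "rows": [
    [[0.0124,-0.0345,0,0,0,0.0335],[0.0124,-0.0345,0,0,0,0.0335],[0.0124,-0.0345,0,0,0,0.0335],[0.0124,-0.0345,0,0,0,0.0335],[0,0,0,0,0,0],[0,0,0,0,0,0]]
  ]
}}

```text
t: 2.57
tool_pos: [572.1, -268.0, 233.2]
tcp_rot: [-90.0, 0.0, 19.8]
force: [-0.0, 0.7, -1.2]
gripper_width: 0.795
```

Run:
```python
from h import *
s=r.state();print({k:np.round(s[k],3) for k in('t','qpos','tool_pos','tcp_rot','force','ft_torque')})
```

```text
{'t': np.float64(2.567), 'qpos': array([-2.61850e+01,  2.48490e+01,  9.24900e+01,  6.00000e-03,
        6.26790e+01, -1.36029e+02]), 'tool_pos': array([ 572.116, -268.039,  233.19 ]), 'tcp_rot': array([-8.9983e+01,  8.0000e-03,  1.9841e+01]), 'force': array([-0.024,  0.697, -1.223]), 'ft_torque': array([ 0.079, -0.011,  0.025])}
```

Request:
{"api": "servo_tool", "payload": {
  "rows": [
    [[0,0.001,-0.018,0,0,0],[0,0,-0.018,0,0,0],[0,0,-0.018,0,0,0],[0,0,-0.018,0,0,0],[0,0,-0.018,0,0,0],[0,0,-0.015,0,0,0],[0,0,-0.012,0,0,0],[0,0,-0.01,0,0,0],[0,0,-0.006,0,0,0],[0,0,0,0,0,0]]
  ]
}}

```text
t: 3.4
tool_pos: [571.5, -264.7, 99.6]
tcp_rot: [-89.9, 0.1, 20.0]
force: [0.3, -0.6, 0.3]
gripper_width: 0.797
```

Request:
{"api": "servo_tool", "payload": {
  "rows": [
    [[0,0,0,0,0,0],[0,0,0,0,0,0],[0,0,0,0,0,0],[0,0,0,0,0,0]]
  ],
  "fingers": 0.039,
  "grip_force": 10
}}

```text
t: 3.73
tool_pos: [572.5, -265.8, 101.4]
tcp_rot: [-90.1, -0.1, 20.0]
force: [0.4, 0.0, -0.0]
gripper_width: 0.535
```

Run:
```python
from h import *
s=r.state();print({k:np.round(s[k],3) for k in('t','tool_pos','tcp_rot','force','ft_torque','gripper_width')})
a=shot('top')['img'];b=shot('scene')['img']
x=cv2.resize(a[150:220,340:420],(400,350),interpolation=2);y=cv2.resize(b[230:330,210:310],(350,350),interpolation=2)
cv2.imwrite('pics/g1.png',np.hstack([x,y])[:,:,::-1])
```

```text
{'t': np.float64(3.733), 'tool_pos': array([ 572.522, -265.812,  101.443]), 'tcp_rot': array([-9.0053e+01, -5.1000e-02,  1.9999e+01]), 'force': array([ 0.398,  0.013, -0.012]), 'ft_torque': array([ 0.065, -0.036,  0.024]), 'gripper_width': np.float64(0.535)}
```

View pics/g1.png

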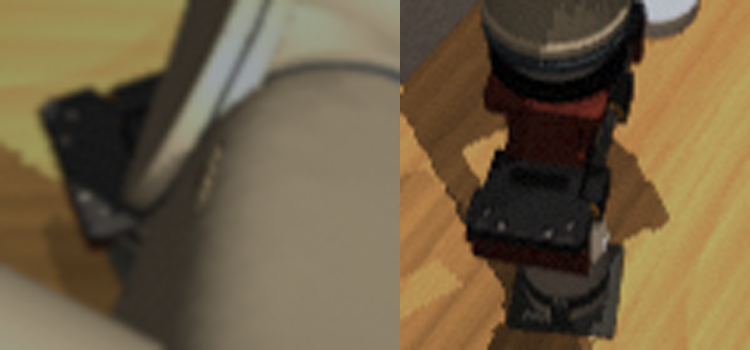

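The gripper hides the plug, so I'll close lightly and use the forces to judge centring.

Request:
{"api": "servo_tool", "payload": {
  "rows": [
    [[0,0,0,0,0,0],[0,0,0,0,0,0],[0,0,0,0,0,0],[0,0,0,0,0,0]]
  ],
  "fingers": 0.028,
  "grip_force": 10
}}

```text
t: 4.17
tool_pos: [572.3, -265.8, 100.9]
tcp_rot: [-90.0, -0.0, 20.0]
force: [-0.5, -0.7, 2.6]
gripper_width: 0.38
```

```bash
cat > st.py <<'E'
from h import *
s=r.state();print({k:np.round(s[k],3).tolist() for k in('t','tool_pos','tcp_rot','force','ft_torque','gripper_width')},s['qpos'][5].round(1))
E
python3 st.py
```

```text
{'t': 4.167, 'tool_pos': [572.256, -265.761, 100.929], 'tcp_rot': [-90.026, -0.014, 20.004], 'force': [-0.498, -0.722, 2.614], 'ft_torque': [-0.114, 0.072, -0.005], 'gripper_width': 0.38} -136.0
```

Request:
{"api": "servo_tool", "payload": {
  "rows": [
    [[0,0,0,0,0,0],[0,0,0,0,0,0],[0,0,0,0,0,-0.1],[0,0,0,0,0,-0.1],[0,0,0,0,0,-0.1],[0,0,0,0,0,-0.1]]
  ],
  "grip_force": 40
}}

```text
t: 4.67
tool_pos: [572.3, -266.3, 100.9]
tcp_rot: [-90.1, -0.0, -3.2]
force: [-0.8, -4.9, 1.7]
gripper_width: 0.374
```

```bash
python3 st.py
```

```text
{'t': 4.667, 'tool_pos': [572.349, -266.285, 100.911], 'tcp_rot': [-90.072, -0.042, -3.174], 'force': [-0.845, -4.914, 1.743], 'ft_torque': [-0.601, 0.07, 0.015], 'gripper_width': 0.374} -112.8
```

Request:
{"api": "servo_tool", "payload": {
  "rows": [
    [[0,-0.0005,0,0,0,-0.1],[0,-0.0005,0,0,0,-0.1],[0,0,0,0,0,-0.1],[0,0,0,0,0,-0.1],[0,0,0,0,0,-0.1],[0,0,0,0,0,-0.1]]
  ]
}}

```text
t: 5.17
tool_pos: [572.1, -267.2, 101.0]
tcp_rot: [-90.0, -0.0, -37.6]
force: [-2.4, -3.4, 2.8]
gripper_width: 0.377
```

```bash
python3 st.py
```

```text
{'t': 5.167, 'tool_pos': [572.119, -267.175, 100.96], 'tcp_rot': [-90.042, -0.046, -37.551], 'force': [-2.352, -3.449, 2.758], 'ft_torque': [-0.704, 0.275, 0.071], 'gripper_width': 0.377} -78.5
```

Request:
{"api": "servo_tool", "payload": {
  "rows": [
    [[-0.0003,-0.0004,0,0,0,-0.1],[-0.0002,-0.0003,0,0,0,-0.1],[0,0,0,0,0,-0.1],[0,0,0,0,0,-0.05]]
  ]
}}

```text
t: 5.5
tool_pos: [571.7, -267.6, 100.9]
tcp_rot: [-90.0, -0.0, -57.6]
force: [-1.3, -1.1, 2.2]
gripper_width: 0.383
```

```bash
python3 st.py
```

```text
{'t': 5.5, 'tool_pos': [571.661, -267.598, 100.921], 'tcp_rot': [-90.011, -0.034, -57.624], 'force': [-1.253, -1.051, 2.233], 'ft_torque': [-0.427, 0.226, 0.055], 'gripper_width': 0.383} -58.5
```

Request:
{"api": "servo_tool", "payload": {
  "rows": [
    [[0,0,0,0,0,-0.1],[0,0,0,0,0,-0.1],[0,0,0,0,0,-0.1],[0,0,0,0,0,-0.05]]
  ]
}}

```text
t: 5.83
tool_pos: [571.2, -267.8, 100.9]
tcp_rot: [-90.0, -0.0, -77.7]
force: [-2.9, -3.3, 4.3]
gripper_width: 0.38
```

```bash
python3 st.py
```

```text
{'t': 5.833, 'tool_pos': [571.21, -267.789, 100.898], 'tcp_rot': [-90.046, -0.033, -77.669], 'force': [-2.858, -3.343, 4.339], 'ft_torque': [-0.569, 0.523, 0.082], 'gripper_width': 0.38} -38.5
```

Request:
{"api": "servo_tool", "payload": {
  "rows": [
    [[-0.0003,-0.0004,0,0,0,-0.1],[0,0,0,0,0,-0.1],[0,0,0,0,0,-0.1],[0,0,0,0,0,-0.05]]
  ]
}}

```text
t: 6.17
tool_pos: [570.7, -267.9, 100.9]
tcp_rot: [-90.1, -0.0, -97.7]
force: [-4.3, -1.8, 5.7]
gripper_width: 0.381
```

```bash
python3 st.py
```

```text
{'t': 6.167, 'tool_pos': [570.659, -267.874, 100.87], 'tcp_rot': [-90.07, -0.018, -97.733], 'force': [-4.317, -1.78, 5.713], 'ft_torque': [-0.34, 0.641, 0.052], 'gripper_width': 0.381} -18.4
```

Request:
{"api": "servo_tool", "payload": {
  "rows": [
    [[-0.0004,-0.0002,0.0003,0,0,-0.1],[0,0,0,0,0,-0.1],[0,0,0,0,0,-0.1],[0,0,0,0,0,-0.05]]
  ]
}}

```text
t: 6.5
tool_pos: [570.1, -267.7, 100.9]
tcp_rot: [-90.1, -0.0, -117.7]
force: [-2.1, -1.2, 3.9]
gripper_width: 0.38
```

```bash
python3 st.py
```

```text
{'t': 6.5, 'tool_pos': [570.138, -267.744, 100.923], 'tcp_rot': [-90.089, -0.041, -117.724], 'force': [-2.09, -1.173, 3.935], 'ft_torque': [-0.167, 0.549, 0.492], 'gripper_width': 0.38} 1.5
```

The taper has bitten, at 0.49 N m. A small further pull will make it firm.

Request:
{"api": "servo_tool", "payload": {
  "rows": [
    [[0,0,0,0,0,-0.06],[0,0,0,0,0,-0.06]]
  ]
}}

```text
t: 6.67
tool_pos: [570.0, -267.7, 100.9]
tcp_rot: [-90.1, -0.1, -124.5]
force: [-3.5, -0.2, 4.6]
gripper_width: 0.377
```

```bash
python3 st.py
```

```text
{'t': 6.667, 'tool_pos': [569.998, -267.654, 100.897], 'tcp_rot': [-90.106, -0.056, -124.465], 'force': [-3.478, -0.164, 4.626], 'ft_torque': [-0.151, 0.684, 0.536], 'gripper_width': 0.377} 8.3
```

Snug: 0.54 N m, about 0.35–0.45 rad into the bite. I'll hold briefly, release, rise, and move over to the tag.

Request:
{"api": "servo_tool", "payload": {
  "rows": [
    [[0,0,0,0,0,0],[0,0,0,0,0,0],[0,0,0,0,0,0],[0,0,0,0,0,0]]
  ]
}}

```text
t: 7.0
tool_pos: [570.1, -267.7, 100.9]
tcp_rot: [-90.1, -0.0, -124.3]
force: [-4.7, -0.1, 5.2]
gripper_width: 0.377
```

Request:
{"api": "servo_tool", "payload": {
  "rows": [
    [[0,0,0,0,0,0],[0,0,0,0,0,0],[0,0,0,0,0,0],[0,0,0,0,0,0],[0,0,0,0,0,0],[0,0,0.01,0,0,0],[0,0,0.02,0,0,0],[0,0,0.03,0,0,0],[0,0,0.03,0,0,0],[0,0,0.01,0,0,0]]
  ],
  "fingers": 0.082
}}

```text
t: 7.83
tool_pos: [573.0, -268.8, 206.1]
tcp_rot: [-89.6, 0.1, -124.4]
force: [0.8, -1.1, -0.6]
gripper_width: 0.938
```

Request:
{"api": "servo_tool", "payload": {
  "rows": [
    [[-0.0022,0.0294,0,0,0,0.0945],[-0.0022,0.0294,0,0,0,0.0945],[-0.0022,0.0294,0,0,0,0.0945],[-0.0022,0.0294,0,0,0,0.0945],[-0.0022,0.0294,0,0,0,0.0945],[-0.0022,0.0294,0,0,0,0.0945],[-0.0022,0.0294,0,0,0,0.0945],[-0.0022,0.0294,0,0,0,0.0945],[-0.0022,0.0294,0,0,0,0.0945]]
  ]
}}

```text
t: 8.58
tool_pos: [550.7, -1.8, 201.1]
tcp_rot: [-90.0, 0.0, -75.4]
force: [0.3, 0.1, -1.2]
gripper_width: 0.934
```

Request:
{"api": "servo_tool", "payload": {
  "rows": [
    [[-0.0022,0.0294,0,0,0,0.0945],[-0.0022,0.0294,0,0,0,0.0945],[-0.0022,0.0294,0,0,0,0.0945],[-0.0022,0.0294,0,0,0,0.0945],[-0.0022,0.0294,0,0,0,0.0945],[-0.0022,0.0294,0,0,0,0.0945],[-0.0022,0.0294,0,0,0,0.0945],[-0.0022,0.0294,0,0,0,0.0945],[-0.0022,0.0294,0,0,0,0.0945],[0,0,0,0,0,0]]
  ]
}}

```text
t: 9.42
tool_pos: [531.0, 265.7, 201.1]
tcp_rot: [-89.9, -0.0, -26.5]
force: [0.0, 0.2, 0.5]
gripper_width: 0.932
```

```bash
python3 st.py
python3 - <<'E'
from m import *
t=shot('top');s=shot('scene')
w=[]
for c,roi in((t,(355,165,400,205)),(s,(240,275,275,325))):
    h=cv2.cvtColor(c['img'],cv2.COLOR_RGB2HSV);m=((h[:,:,1]<50)&(h[:,:,2]>120)).astype(np.uint8)
    k=np.zeros_like(m);x0,y0,x1,y1=roi;k[y0:y1,x0:x1]=m[y0:y1,x0:x1]
    x=max(cv2.findContours(k,0,1)[0],key=cv2.contourArea);w.append(cv2.fitEllipse(cv2.convexHull(x))[0])
print(w,tri(t,w[0],s,w[1]))
x=cv2.resize(t['img'][170:240,120:210],(450,350),interpolation=2);y=cv2.resize(s['img'][120:200,300:370],(306,350),interpolation=2)
z=cv2.resize(t['img'][155:215,345:415],(292,250),interpolation=2);q=cv2.resize(s['img'][270:330,222:292],(292,250),interpolation=2)
o=np.zeros((250,756,3),np.uint8);o[:,:292]=z;o[:,300:592]=q
cv2.imwrite('pics/g2.png',np.vstack([np.hstack([x,y]),o])[:,:,::-1])
E
```

```text
{'t': 9.417, 'tool_pos': [530.989, 265.693, 201.114], 'tcp_rot': [-89.886, -0.002, -26.473], 'force': [0.007, 0.158, 0.512], 'ft_torque': [-0.027, 0.036, 0.043], 'gripper_width': 0.932} -38.2
[(375.5666198730469, 185.55043029785156), (256.42401123046875, 297.2388610839844)] (array([ 571.99613056, -267.37065033,   77.30622764]), np.float64(0.7670965272022338))
```

View pics/g2.png

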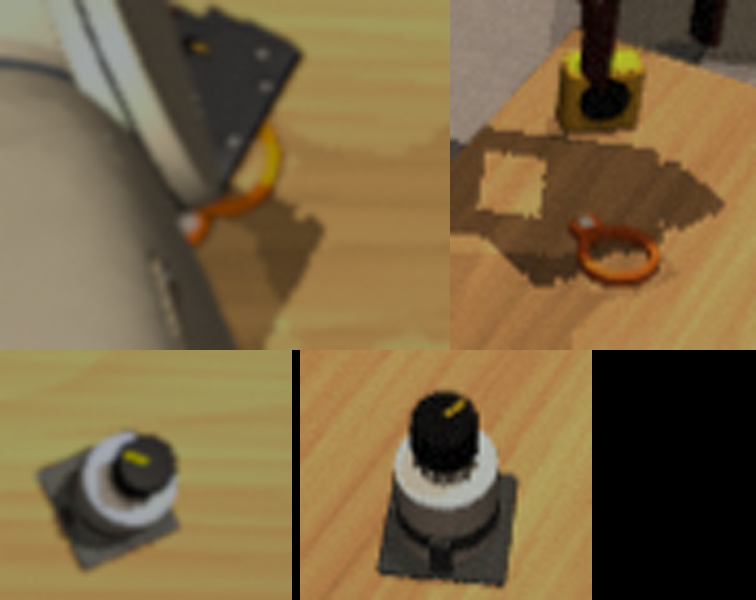

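The canister and tag are undisturbed, and the plug's mark has turned as expected. Descending on the tag.

Request:
{"api": "servo_tool", "payload": {
  "rows": [
    [[-0.0005,-0.0045,-0.025,0,0,0],[0,0,-0.025,0,0,0],[0,0,-0.025,0,0,0],[0,0,-0.025,0,0,0],[0,0,-0.025,0,0,0],[0,0,-0.02,0,0,0],[0,0,-0.01,0,0,0],[0,0,0,0,0,0],[0,0,0,0,0,0]]
  ]
}}

```text
t: 10.27
tool_pos: [531.0, 256.1, 46.1]
tcp_rot: [-90.0, 0.0, -27.0]
force: [0.9, 1.0, -0.4]
gripper_width: 0.94
```

Request:
{"api": "servo_tool", "payload": {
  "rows": [
    [[0,0,-0.008,0,0,0],[0,0,-0.006,0,0,0],[0,0,-0.004,0,0,0],[0,0,0,0,0,0],[0,0,0,0,0,0]]
  ]
}}

```text
t: 10.68
tool_pos: [531.3, 257.0, 29.3]
tcp_rot: [-90.0, -0.1, -26.9]
force: [-2.3, -1.7, 9.9]
gripper_width: 0.934
```

```bash
python3 st.py
```

```text
{'t': 10.683, 'tool_pos': [531.33, 256.999, 29.343], 'tcp_rot': [-89.956, -0.052, -26.91], 'force': [-2.318, -1.748, 9.868], 'ft_torque': [-0.548, 0.419, -0.042], 'gripper_width': 0.934} -38.4
```

Request:
{"api": "servo_tool", "payload": {
  "rows": [
    [[0,0,0.002,0,0,0],[0,0.002,0,0,0,0],[0,0.002,0,0,0,0],[0,0,0,0,0,0],[0,0,0,0,0,0]]
  ]
}}

```text
t: 11.1
tool_pos: [530.7, 261.1, 29.8]
tcp_rot: [-90.0, 0.0, -26.9]
force: [-0.1, -1.2, 0.2]
gripper_width: 0.933
```

```bash
python3 st.py
python3 - <<'E'
from m import *
s=shot('scene')
y=cv2.resize(s['img'][130:200,295:375],(640,560),interpolation=2)
cv2.imwrite('pics/g3.png',y[:,:,::-1])
E
```

```text
{'t': 11.1, 'tool_pos': [530.71, 261.055, 29.792], 'tcp_rot': [-90.009, 0.006, -26.898], 'force': [-0.091, -1.234, 0.21], 'ft_torque': [-0.01, 0.073, 0.026], 'gripper_width': 0.933} -38.1
```

View pics/g3.png

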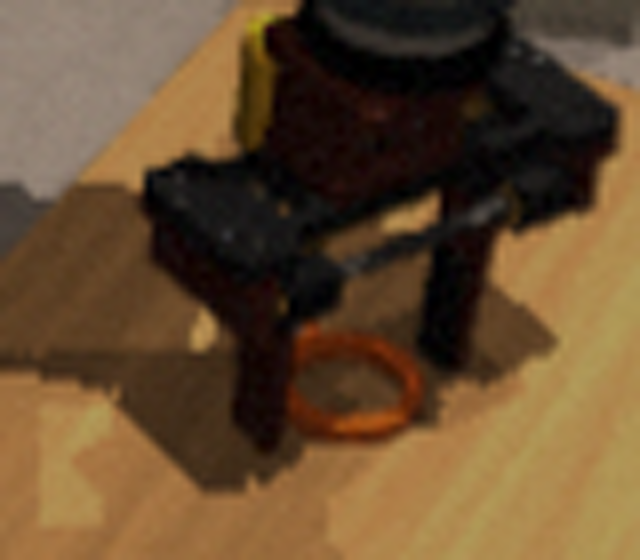

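The fingers straddle the ring cleanly. The shelf contact puts its surface at z≈18 in robot coordinates. Closing now.

Request:
{"api": "servo_tool", "payload": {
  "rows": [
    [[0,0,0,0,0,0],[0,0,0,0,0,0],[0,0,0,0,0,0],[0,0,0,0,0,0],[0,0,0,0,0,0],[0,0,0,0,0,0]]
  ],
  "fingers": 0.05,
  "grip_force": 15
}}

```text
t: 11.65
tool_pos: [530.8, 260.8, 29.9]
tcp_rot: [-90.0, 0.0, -26.9]
force: [0.2, -0.1, -1.4]
gripper_width: 0.681
```

Request:
{"api": "servo_tool", "payload": {
  "rows": [
    [[0,0,0.005,0,0,0],[0,0,0.015,0,0,0],[0,0,0.025,0,0,0],[0,0,0.025,0,0,0],[0,0,0.025,0,0,0],[0,0,0.025,0,0,0],[0,0,0.02,0,0,0],[0,0,0,0,0,0]]
  ]
}}

```text
t: 12.32
tool_pos: [533.1, 261.9, 174.6]
tcp_rot: [-89.7, -0.3, -26.9]
force: [0.9, 0.2, -0.6]
gripper_width: 0.677
```

```bash
python3 st.py
python3 - <<'E'
from m import *
s=shot('scene')
y=cv2.resize(s['img'][90:190,285:385],(560,560),interpolation=2)
cv2.imwrite('pics/g4.png',y[:,:,::-1])
E
```

```text
{'t': 12.317, 'tool_pos': [533.105, 261.944, 174.63], 'tcp_rot': [-89.666, -0.263, -26.918], 'force': [0.862, 0.222, -0.597], 'ft_torque': [0.007, 0.002, -0.014], 'gripper_width': 0.677} -38.1
```

View pics/g4.png

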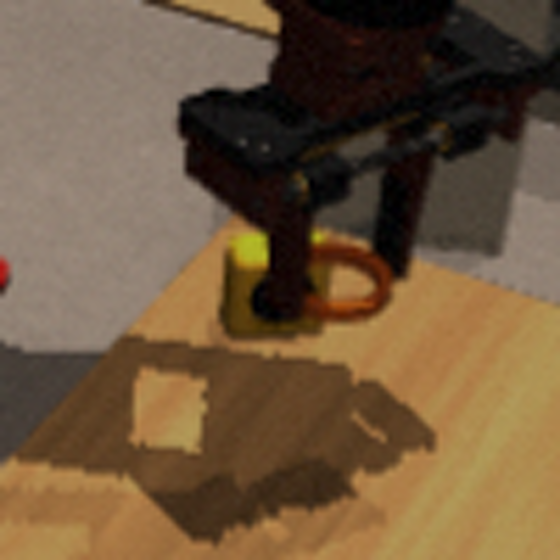

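Request:
{"api": "servo_tool", "payload": {
  "rows": [
    [[0.0023,-0.0294,0,0,0,0],[0.0023,-0.0294,0,0,0,0],[0.0023,-0.0294,0,0,0,0],[0.0023,-0.0294,0,0,0,0],[0.0023,-0.0294,0,0,0,0],[0.0023,-0.0294,0,0,0,0],[0.0023,-0.0294,0,0,0,0],[0.0023,-0.0294,0,0,0,0],[0.0023,-0.0294,0,0,0,0]]
  ]
}}

```text
t: 13.12
tool_pos: [550.4, -5.1, 168.5]
tcp_rot: [-90.1, 0.1, -26.9]
force: [0.8, -0.3, -1.2]
gripper_width: 0.678
```

Request:
{"api": "servo_tool", "payload": {
  "rows": [
    [[0.0023,-0.0294,0,0,0,0],[0.0023,-0.0294,0,0,0,0],[0.0023,-0.0294,0,0,0,0],[0.0023,-0.0294,0,0,0,0],[0.0023,-0.0294,0,0,0,0],[0.0023,-0.0294,0,0,0,0],[0.0023,-0.0294,0,0,0,0],[0.0023,-0.0294,0,0,0,0],[0.0023,-0.0294,0,0,0,0]]
  ]
}}

```text
t: 13.87
tool_pos: [571.2, -269.4, 168.2]
tcp_rot: [-90.0, 0.2, -26.9]
force: [0.7, -0.1, -0.1]
gripper_width: 0.681
```

Request:
{"api": "servo_tool", "payload": {
  "rows": [
    [[0,0,-0.01,0,0,0],[0,0,-0.01,0,0,0],[0,0,-0.01,0,0,0],[0,0,0,0,0,0],[0,0,0,0,0,0],[0,0,0,0,0,0],[0,0,0,0,0,0]]
  ]
}}

```text
t: 14.45
tool_pos: [572.6, -267.7, 140.4]
tcp_rot: [-90.0, -0.0, -26.9]
force: [0.1, 0.4, -1.6]
gripper_width: 0.685
```

```bash
python3 st.py
python3 - <<'E'
from m import *
s=shot('scene');t=shot('top')
y=cv2.resize(s['img'][230:330,210:310],(400,400),interpolation=2);x=cv2.resize(t['img'][150:220,340:410],(390,400),interpolation=2)
cv2.imwrite('pics/g5.png',np.hstack([y,x])[:,:,::-1])
E
```

```text
{'t': 14.45, 'tool_pos': [572.645, -267.685, 140.394], 'tcp_rot': [-89.997, -0.035, -26.859], 'force': [0.094, 0.388, -1.55], 'ft_torque': [0.011, -0.032, -0.007], 'gripper_width': 0.685} -89.3
```

View pics/g5.png

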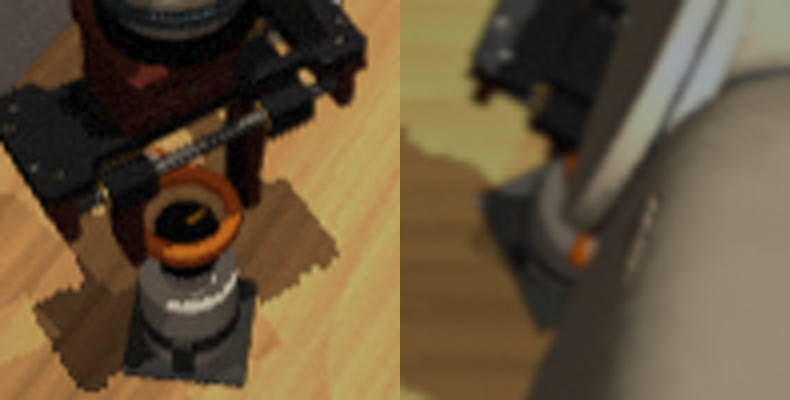

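The ring is over the knob, but it looks a bit rolled in the jaws. I'll quantify its centre and tilt.

Run:
```python
from m import *
s=shot('scene')
h=cv2.cvtColor(s['img'],cv2.COLOR_RGB2HSV);m=cv2.inRange(h,np.array((3,175,90)),np.array((20,255,255)));k=np.zeros_like(m);k[268:302,242:275]=m[268:302,242:275]
cs,hh=cv2.findContours(k,cv2.RETR_CCOMP,cv2.CHAIN_APPROX_NONE)
for i,x in enumerate(cs):
    if cv2.contourArea(x)>40: print(cv2.boundingRect(x),cv2.fitEllipse(x),hh[0][i][3])
K,d=KD(s);Rc=Rm(s)
def pr(P):
    q=Rc.T@(np.array(P,float)-s['eye']);return cv2.projectPoints(np.array([[q[0],-q[1],-q[2]]]),np.zeros(3),np.zeros(3),K,d)[0].ravel()
for P in((572,-267.4,119.5),(572,-267.4,129),(572,-267.4,132)):print(P,pr(P))
th=np.linspace(0,2*np.pi,40);n=np.array([pr((572+30*np.cos(a),-267.4+30*np.sin(a),131)) for a in th],np.float32);print('flat',cv2.fitEllipse(n))
for tilt in(-40,-30,-20,-10,10,20):
    T=R.from_rotvec(np.radians(tilt)*np.array([np.cos(np.radians(63)),np.sin(np.radians(63)),0]))
    print(tilt,[np.round(cv2.fitEllipse(np.array([pr(np.array((572,-267.4,131))+T.apply((rr*np.cos(a),rr*np.sin(a),0))) for a in th],np.float32))[1],1) for rr in(22,30)])
cv2.imwrite('pics/g6.png',cv2.resize(s['img'][255:310,225:290],(650,550),interpolation=2)[:,:,::-1])
```

```text
(246, 271, 24, 25) ((257.045654296875, 283.12164306640625), (21.402400970458984, 23.143375396728516), 52.91506576538086) -1
(572, -267.4, 119.5) [255.69523489 286.28373431]
(572, -267.4, 129) [255.56621832 283.70703932]
(572, -267.4, 132) [255.52507915 282.88513807]
flat ((255.52354431152344, 283.4406433105469), (23.44517707824707, 28.29326629638672), 85.14354705810547)
-40 [array([ 6.3, 20.8]), array([ 8.5, 28.4])]
-30 [array([ 9.5, 20.8]), array([13. , 28.4])]
-20 [array([12.5, 20.8]), array([17. , 28.4])]
-10 [array([15. , 20.8]), array([20.5, 28.3])]
10 [array([18.8, 20.7]), array([25.7, 28.2])]
20 [array([19.8, 20.7]), array([27.1, 28.2])]
```

View pics/g6.png

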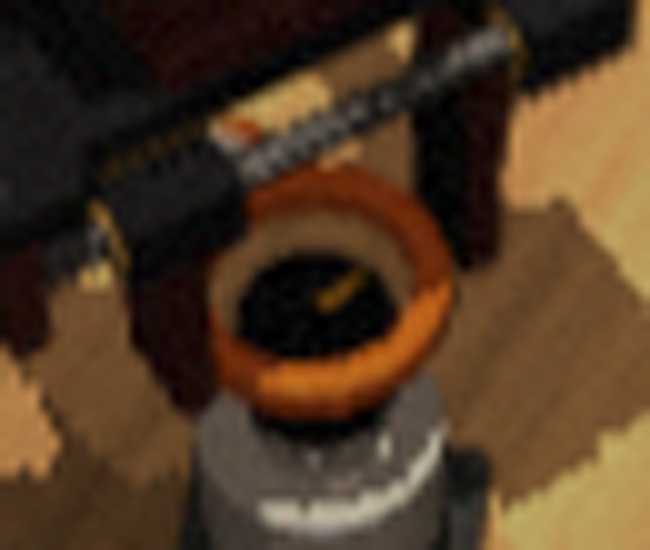

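The pod side is tipped up about 20°, and the centre is within about 1 mm of the axis. The tilted hole still spans about 41 mm against the 34 mm knob, so I'll lower the ring over the knob and let the shoulder level it gently.

Request:
{"api": "servo_tool", "payload": {
  "rows": [
    [[0,0,-0.008,0,0,0],[0,0,-0.008,0,0,0],[0,0,-0.008,0,0,0],[0,0,-0.006,0,0,0],[0,0,-0.003,0,0,0],[0,0,0,0,0,0],[0,0,0,0,0,0]]
  ]
}}

```text
t: 15.18
tool_pos: [572.1, -268.3, 106.6]
tcp_rot: [-90.0, 0.0, -26.9]
force: [0.3, -1.2, -0.6]
gripper_width: 0.675
```

Request:
{"api": "servo_tool", "payload": {
  "rows": [
    [[0,0,-0.001,0,0,0],[0,0,-0.001,0,0,0],[0,0,-0.001,0,0,0],[0,0,-0.001,0,0,0]]
  ],
  "grip_force": 5
}}

```text
t: 15.52
tool_pos: [572.4, -268.4, 103.2]
tcp_rot: [-90.0, -0.0, -26.9]
force: [1.0, 0.5, -0.5]
gripper_width: 0.681
```

```bash
python3 st.py
```

```text
{'t': 15.517, 'tool_pos': [572.362, -268.426, 103.159], 'tcp_rot': [-90.001, -0.03, -26.917], 'force': [1.04, 0.521, -0.457], 'ft_torque': [-0.026, 0.08, -0.035], 'gripper_width': 0.681} -89.3
```

Request:
{"api": "servo_tool", "payload": {
  "rows": [
    [[0,0,-0.001,0,0,0],[0,0,-0.001,0,0,0],[0,0,-0.001,0,0,0],[0,0,-0.001,0,0,0]]
  ]
}}

```text
t: 15.85
tool_pos: [572.2, -268.4, 98.9]
tcp_rot: [-90.0, -0.0, -26.9]
force: [0.6, 0.1, -0.1]
gripper_width: 0.684
```

Request:
{"api": "servo_tool", "payload": {
  "rows": [
    [[0,0,-0.001,0,0,0],[0,0,-0.001,0,0,0],[0,0,-0.001,0,0,0],[0,0,0,0,0,0]]
  ]
}}

```text
t: 16.18
tool_pos: [572.1, -268.3, 95.7]
tcp_rot: [-90.0, 0.0, -26.9]
force: [-0.9, 0.1, 0.2]
gripper_width: 0.683
```

```bash
python3 st.py;python3 - <<'E'
from m import *
s=shot('scene')
cv2.imwrite('pics/g7.png',cv2.resize(s['img'][255:330,220:295],(550,550),interpolation=2)[:,:,::-1])
E
```

```text
{'t': 16.183, 'tool_pos': [572.094, -268.289, 95.707], 'tcp_rot': [-90.002, 0.021, -26.919], 'force': [-0.908, 0.066, 0.212], 'ft_torque': [0.014, -0.008, 0.019], 'gripper_width': 0.683} -89.3
```

View pics/g7.png

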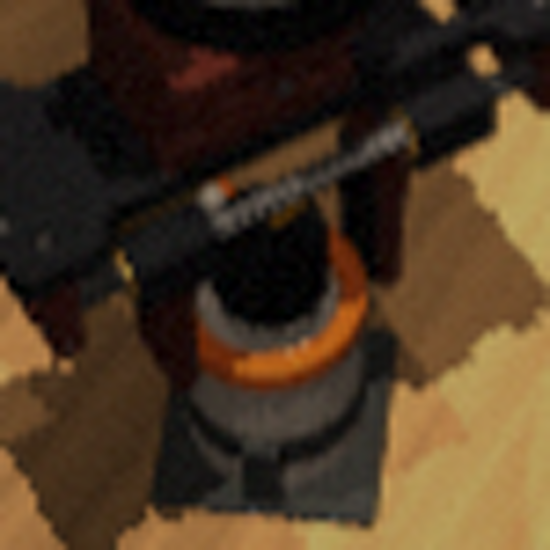

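The ring surrounds the plug just above the shoulder. A little lower, then I'll release.

Request:
{"api": "servo_tool", "payload": {
  "rows": [
    [[0,0,-0.001,0,0,0],[0,0,-0.001,0,0,0],[0,0,-0.001,0,0,0],[0,0,0,0,0,0]]
  ],
  "grip_force": 4
}}

```text
t: 16.57
tool_pos: [572.5, -268.5, 93.3]
tcp_rot: [-90.0, -0.0, -26.9]
force: [0.8, 0.1, 3.0]
gripper_width: 0.68
```

Request:
{"api": "servo_tool", "payload": {
  "rows": [
    [[0,0,0,0,0,0],[0,0,0,0,0,0],[0,0,0,0,0,0],[0,0,0,0,0,0],[0,0,0,0,0,0],[0,0,0,0,0,0]]
  ],
  "fingers": 0.084
}}

```text
t: 17.07
tool_pos: [572.2, -268.3, 92.9]
tcp_rot: [-90.0, 0.0, -26.9]
force: [-0.2, 0.9, -0.2]
gripper_width: 0.954
```

Request:
{"api": "servo_tool", "payload": {
  "rows": [
    [[0,0,0.005,0,0,0],[0,0,0.015,0,0,0],[0,0,0.03,0,0,0],[0,0,0.03,0,0,0],[0,0,0.03,0,0,0],[0,0.03,0,0,0,0],[0,0.04,0,0,0,0],[0,0.04,0,0,0,0],[0,0.04,0,0,0,0],[0,0.04,0,0,0,0]]
  ]
}}

```text
t: 17.9
tool_pos: [572.0, -76.8, 203.6]
tcp_rot: [-90.0, -0.0, -27.0]
force: [0.8, -0.2, -0.7]
gripper_width: 0.956
```

Request:
{"api": "servo_tool", "payload": {
  "rows": [
    [[0,0.04,0,0,0,0],[0,0.04,0,0,0,0],[0,0.04,0,0,0,0],[0,0.04,0,0,0,0],[0,0.02,0,0,0,0],[0,0,0,0,0,0]]
  ]
}}

```text
t: 18.4
tool_pos: [572.2, 105.6, 203.5]
tcp_rot: [-89.9, -0.0, -26.7]
force: [-0.6, -1.0, 0.2]
gripper_width: 0.958
```

```bash
python3 st.py;python3 - <<'E'
from m import *
s=shot('scene');t=shot('top')
a=cv2.resize(s['img'][265:330,220:285],(400,400),interpolation=2);b=cv2.resize(t['img'][155:220,345:410],(400,400),interpolation=2)
cv2.imwrite('pics/g8.png',np.hstack([a,b])[:,:,::-1])
E
```

```text
{'t': 18.4, 'tool_pos': [572.158, 105.589, 203.516], 'tcp_rot': [-89.93, -0.021, -26.678], 'force': [-0.607, -1.005, 0.153], 'ft_torque': [-0.038, 0.013, 0.083], 'gripper_width': 0.958} -54.1
```

View pics/g8.png

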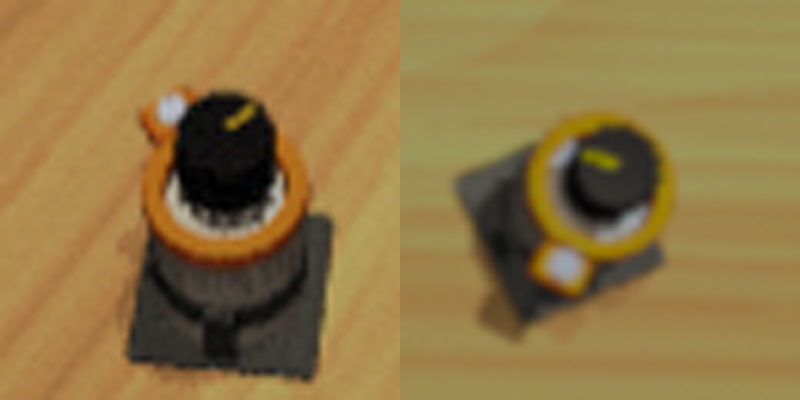

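The ring lies flat and centred on the shoulder, released. The mark is where I left it and the arm is clear, so I'm handing in.

```bash
python3 -c "
from station import r
print(r.job_done())"
```

```text
the job is handed in; nothing more can be done
None
```

I tightened the plug until it was snug, put the tag over it and handed the job in at about 18 s of the 72 s. No verdict is reported, so the result rests on my own checks.

- **Plug:** it turned clockwise freely at about 0.06 N m for roughly 2 rad. Then the taper bit, reading 0.49 N m, and I pulled it up to 0.54 N m. I estimate that is 0.35–0.45 rad into the bite, inside the snug range and well short of splitting the neck. After I released it, the yellow mark stayed where I left it.
- **Tag:** I took the smaller orange ring, at pixel (164,201) in the top view. I left the larger orange one and the red one alone.
- **Placing:** the ring rolled about 20° in the jaws (by eye) while being carried. Lowering it onto the shoulder showed about 3 N, and after release it settled level.
- **Last pictures:** both views show the ring flat on the shoulder around the plug. In the scene view its centre is within a few millimetres of the axis. The gripper is open and clear.
- **Disagreement:** the cameras put the shelf at about z = 14.5 mm, but the fingertips met it at about 18 mm, with about 10 N on contact. I allowed for this by lowering the tag in small steps while watching the force.
- **Not checked:** I did not measure the bystanders at the end. The arm stayed high above them on every move.

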